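# Roll the ravioli pin to its parking strip

### The job

Clear the near part of the pasta board for the next batch: with the fingertips on top of the barrel, roll the ravioli pin over the board, away from the robot, until it lies centred over the dark inlaid strip and parallel to it, and leave it lying still there with the hand clear. It is only rolled from the top: do not grasp, pinch or lift it, shove it from the side or slide it without turning. Leave the jug, jar, timer and spider where they stand.

Things in the scene. Friction and masses are not known exactly. Their poses are not given: they have to be found in the camera images.
- pin: Wooden ravioli pin, one rigid piece, 0.45 kg, 370 mm long. Barrel: radius 28 mm, 164 mm long, square pockets; rounded shoulders; handles 26 mm thick. Origin on its axis, mid-length, 28 mm above the board's top; its highest line is 74 mm above the bench. y axis along the pin; x, z turn as it rolls (z up at the start). The axis advances half as far as its top; let go, it soon stops by itself.
- strip (a point): Centre of the dark brown strip inlaid flush across the pasta board, at the board's top (18 mm above the bench). Strip 40 mm wide, 412 mm long. x: across the strip, pointing away from the robot; y: along it; z up. The pin starts 65 to 125 mm short of it (-x side), nearly parallel. At the end the pin's axis should lie straight above the strip's centre line.
- board: Fixed light wooden pasta board, 300 mm (x, away from the robot) by 420 mm (y), 18 mm thick; origin at the centre of its underside, on the bench. The strip's centre line lies 50 mm from its middle towards +x. It may lie turned up to 0.26 rad.
- jug: Green ceramic jug, loose, 104 mm in diameter, 150 mm high, handle to its +x; origin at the centre of its underside. Stands at the left or right of the board. Leave alone.
- jar: Lever-top glass jar, loose, 84 mm in diameter, 128 mm high; origin at the centre of its underside. Stands at the other side of the board. Leave alone.
- timer: White and orange plastic timer with a knob dial, loose, 64 mm in diameter, 49 mm high; origin at the centre of its underside; at the near left of the board. Leave alone.
- spider: Steel spider (wire skimmer), loose, basket 125 mm in diameter, handle 210 mm long along its +y (pointing away from the board), 20 mm high; origin under the centre of the basket. Lies at the near right of the board. Leave alone.

How it is judged:
By the outcome, as a careful person would: the job done as asked, in the order asked, and still so for the second after the job is handed in, with the robot touching nothing.
It also fails if it takes over 58 s, if anything falls off the work surface, if the arm or the gripper's body presses on something with over 40 N, if the wrist force passes 120 N, or if a joint passes its speed limit or range.

### The arm

A 6-joint arm with a two-finger parallel gripper is mounted at the origin on the work surface. World frame = base frame: x ahead of the robot, y to its left, z up, the work surface at z = 0. Lengths are in m, angles in rad, forces in N, time in s.
With the tool pointing down it reaches from about 0.3 to 0.75 m from the base axis. Payload 8.5 kg.
Tool frame: the origin (TCP) lies on the centre line of the jaws, within the pads' length; the fingertips stand 22 mm ahead of it and the grasp point (between the pads) lies 3 mm ahead of it; z points along the fingers, x is the direction in which the jaws open and shut, and the axes are right-handed (so a half turn about z gives the same grasp; the last joint's range is limited). The gripper opens to 85 mm and grips with 20 to 120 N. Pads are 22 mm wide; open, the fingers measure 114 mm over their backs; the gripper's body (76 mm by 85 mm) begins 54 mm behind the grasp point. The pads swing forward as they close: fully open they stand 13 mm farther back than shut.
Start: joints at [-1.41, 0.381, 1.297, -0, 1.464, -0.215], TCP at [0.202, -0.512, 0.253] pointing down, gripper open.
Joint ranges: [-3.11, 3.11], [-0.89, 2.33], [0.22, 2.48], [-1.42, 4.56], [0.17, 2.85], [-2.88, 2.88]. Speed limits (rad/s): [2.39, 2.39, 3.14, 3.14, 3.14, 3.14].

### API

Orientations are given as a unit quaternion [x, y, z, w].
In Python, from bench import arm, cams gives the robot as it stands.
- The arm moves only by the shell command python3 -m crank 'ROWS' [FORCE]. ROWS is JSON, a list that holds one entry, the list of rows, each a list of 7 numbers: the shift along the tool's x, y, z in m, then the turn, a rotation vector about the tool's x, y, z in degrees, then the gripper command: -1 is fully open, 1 is shut, values between are in proportion. A call has exactly 10 rows; each row is the pose to reach, as a shift and turn from the pose commanded when the call began, along the tool's axes at that moment; what a row does not reach only later rows make up. A row lasts 1/12 s, in which the tool goes at most 41.7 mm and 7.16 degrees, less where a joint would pass 70% of its speed; a pose out of reach is approached as far as the arm can. A call with a gripper value outside its range is refused whole. The fingers move at their own pace and stop on an object; FORCE is the grip in N (left out, the last holds). Time passes only in rows, so rows that repeat a pose let the fingers close, or fill a call up. It gives the time, the measured TCP pose, the force and the opening at its end, in the units of the state.
- arm.get_obs(): the state, without advancing time (a new reading comes with each control period).
- cams.read_camera(name): name is "side" or "top" or "wrist"; returns a dict with "frame" (384x512x3 uint8, blue, green, red), "fx", "fy", "cx", "cy" (pixels), "dist_coeffs" ([k1, k2, p1, p2, k3] as OpenCV has them; the pictures are not rectified), "extrinsics" (4x4, takes a point from camera to world coordinates); the wrist camera has in their place "tool_from_camera" (4x4, takes a point from camera to tool coordinates, whose origin is the TCP and whose axes are the tool frame's). Camera axes: x right, y up, looking along -z (the intrinsics and any distortion apply to the point x, -y, -z); pixel columns grow to the right and rows downward; lengths in m; the calibration is good to about 2 mm. A picture is of the moment at which its call begins: read the wrist's pose just before it. There is no depth.
- arm.close_job(): hands the job in, once; it reports no verdict.
The state is a dict: "t": time; "joint_positions": joint angles; "qvel": joint speeds; "joint_efforts": joint torques, N m; "tcp_pos": TCP position; "tool_rot": TCP orientation; "force": force on the tool from outside, world axes, zero at the start; "moment": the same for the moment, N m; "opening": finger opening in m.
Only numpy, scipy, OpenCV 4.12 (cv2) and the standard library are available. Lean on these libraries where they do the work, as an engineer would, in place of code of your own. Each camera call takes 0.05 s, during which the arm holds its last target.

## Working session

There is one attempt and no reset: what is moved stays moved. The work goes in short steps, Python scripts to look and compute and a shell command to move; the robot and the scene stay as the last step left them, time stands still between calls to the robot, and variables do not carry over. Pictures are saved under pics/ and viewed, and the job is handed in when it is done.

```bash
ls; mkdir -p pics
python3 - <<'E'
from bench import arm,cams
import cv2,numpy as np
o=arm.get_obs();print({k:np.round(v,4).tolist() for k,v in o.items()})
for n in ["top","side","wrist"]:
    c=cams.read_camera(n);cv2.imwrite(f"pics/{n}0.png",c["frame"])
    print(n,c["fx"],c["fy"],c["cx"],c["cy"],np.round(c["dist_coeffs"],4),np.round(c.get("extrinsics",c.get("tool_from_camera")),4).tolist())
E
```

```text
pics
{'t': 0.0, 'joint_positions': [-1.4103, 0.3812, 1.2982, 0.0, 1.4636, -0.2153], 'qvel': [0.0008, -0.0008, 0.0011, 0.0004, 0.0012, 0.0003], 'joint_efforts': [-0.0021, -44.8462, -23.1277, -0.0003, 0.0048, -0.0], 'tcp_pos': [0.2018, -0.5113, 0.2527], 'tool_rot': [0.8268, -0.5626, -0.0005, -0.0005], 'force': [-0.0474, 0.2728, -0.1848], 'moment': [-0.0012, 0.0056, 0.0256], 'opening': 0.0852}
top 421.7487468897234 421.7487468897234 258.40304008539835 183.55361759220133 [-0.023  0.     0.     0.     0.   ] [[0.0277, 0.9973, -0.0678, 0.461], [-0.9996, 0.0275, -0.0042, 0.0258], [-0.0023, 0.0679, 0.9977, 1.0857], [0.0, 0.0, 0.0, 1.0]]
side 365.46776741121226 365.46776741121226 253.6759178235025 196.8392339715947 [-0.0268  0.      0.      0.      0.    ] [[-0.9012, 0.2772, -0.3331, 0.2489], [-0.4328, -0.5384, 0.723, 0.6606], [0.0211, 0.7958, 0.6052, 0.5931], [0.0, 0.0, 0.0, 1.0]]
wrist 267.74963878464735 267.74963878464735 253.7928794191288 193.11902709414392 [-0.0206  0.      0.      0.      0.    ] [[1.0, 0.0002, -0.0001, 0.0009], [0.0002, -0.955, -0.2965, -0.076], [-0.0002, 0.2965, -0.955, -0.121], [0.0, 0.0, 0.0, 1.0]]
```

View pics/top0.png

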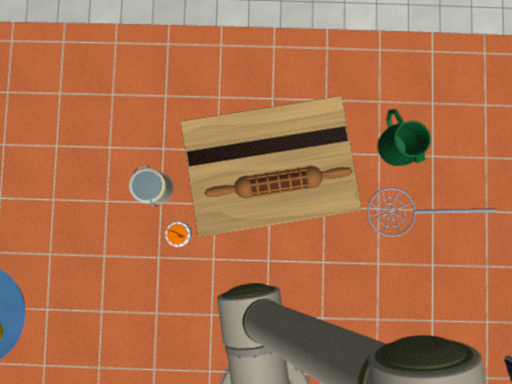

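View pics/side0.png

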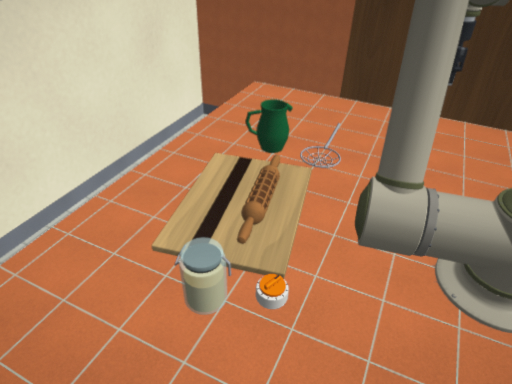

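The top view shows the board with the strip running from (188,158) to (347,134) and the pin from (205,191) to (352,171). The jar and timer are on the left, and the jug and spider on the right.

```bash
cat > h.py <<'E'
from bench import arm,cams
import cv2,numpy as np
from scipy.spatial.transform import Rotation as R
def cam(n):
    o=arm.get_obs();c=cams.read_camera(n)
    if n=="wrist":
        T=np.eye(4);T[:3,:3]=R.from_quat(o["tool_rot"]).as_matrix();T[:3,3]=o["tcp_pos"]
        c["E"]=T@np.array(c["tool_from_camera"])
    else:c["E"]=np.array(c["extrinsics"])
    c["K"]=np.array([[c["fx"],0,c["cx"]],[0,c["fy"],c["cy"]],[0,0,1]]);return c
def ray(c,px,z):
    p=cv2.undistortPoints(np.float64(px).reshape(-1,1,2),c["K"],np.array(c["dist_coeffs"])).reshape(-1,2)
    d=np.c_[p[:,0],-p[:,1],-np.ones(len(p))]@c["E"][:3,:3].T
    o=c["E"][:3,3];return o+d*((z-o[2])/d[:,2])[:,None]
def proj(c,P):
    q=(np.atleast_2d(P)-c["E"][:3,3])@c["E"][:3,:3];q=q*[1,-1,-1]
    return cv2.projectPoints(q,np.zeros(3),np.zeros(3),c["K"],np.array(c["dist_coeffs"]))[0].reshape(-1,2)
def big(m,k=1):
    n,l,s,_=cv2.connectedComponentsWithStats(m.astype(np.uint8));
    return l==1+np.argmax(s[1:,4])
def strip(c,roi):
    f=c["frame"].astype(int);m=(f.max(2)<55)&roi;m=big(m);return m
def rect(P):
    (cx,cy),(w,h),a=cv2.minAreaRect(np.float32(P[:,:2]*1000))
    b=cv2.boxPoints(((cx,cy),(w,h),a));e=[b[1]-b[0],b[2]-b[1]];e=max(e,key=np.linalg.norm)
    if e[1]<0:e=-e
    return np.array([cx,cy])/1000,sorted([w,h]),np.arctan2(-e[0],e[1])
def px(m):
    y,x=np.nonzero(m);return np.c_[x,y]
E
python3 - <<'E'
from h import *
c=cam("top");f=c["frame"].astype(int)
roi=np.zeros(f.shape[:2],bool);roi[95:240,180:362]=1
m=strip(c,roi);P=ray(c,px(m),.018);print("strip",rect(P))
for p in [(220,200),(280,182),(240,130),(270,210),(330,175),(340,190)]:print(p,f[p[1],p[0]])
hsv=cv2.cvtColor(c["frame"],cv2.COLOR_BGR2HSV)
roi2=roi.copy();
w=ray(c,px(roi),.018)
pm=(hsv[...,1]>125)&(f.max(2)>50)&(f.max(2)<190)&roi&~cv2.dilate(m.astype(np.uint8),np.ones((7,7))).astype(bool)
pm=big(cv2.morphologyEx(pm.astype(np.uint8),cv2.MORPH_OPEN,np.ones((2,2))))
v=c["frame"].copy();v[pm]=(255,0,0);v[m]=(0,255,0)
cv2.imwrite("pics/m.png",cv2.resize(v[80:250,110:510],None,fx=2,fy=2,interpolation=0))
P=ray(c,px(pm),.046);print("pin",rect(P))
E
```

```text
strip (array([0.63096118, 0.01136282]), [35.04679489135742, 406.9051818847656], np.float32(0.18833806))
(220, 200) [ 91 140 171]
(280, 182) [ 41  75 118]
(240, 130) [ 93 142 171]
(270, 210) [ 97 150 184]
(330, 175) [ 60 102 153]
(340, 190) [ 95 142 172]
pin (array([ 0.53602722, -0.02071988]), [57.69561767578125, 366.0472106933594], np.float32(0.1826121))
```

View pics/m.png

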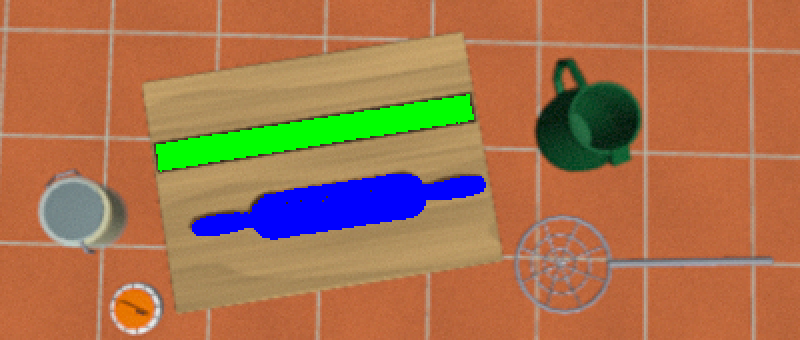

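```bash
python3 -m crank '[[[-0.01,-0.014,0,0,0,0,-1],[-0.027,-0.038,0,0,0,0,-1],[-0.045,-0.065,0,0,0,0,-1],[-0.065,-0.093,0,0,0,0,-1],[-0.085,-0.122,0,0,0,0,-1],[-0.105,-0.151,0,0,0,0,-1],[-0.125,-0.179,0,0,0,0,-1],[-0.14,-0.2,0,0,0,0,-1],[-0.155,-0.222,0,0,0,0,-1],[-0.17,-0.243,0,0,0,0,-1]]]'
python3 -m crank '[[[-0.02,-0.028,0,0,0,1.5,-1],[-0.04,-0.057,0,0,0,3,-1],[-0.06,-0.086,0,0,0,4.5,-1],[-0.08,-0.115,0,0,0,6,-1],[-0.1,-0.143,0,0,0,7.5,-1],[-0.12,-0.172,0.004,0,0,9,-1],[-0.14,-0.2,0.008,0,0,10,-1],[-0.155,-0.222,0.012,0,0,10.7,-1],[-0.163,-0.233,0.013,0,0,10.7,-1],[-0.166,-0.237,0.013,0,0,10.7,-1]]]'
cat > meas.py <<'E'
from h import *
import sys
k=sys.argv[1]
def masks(c):
    f=c["frame"].astype(int);hsv=cv2.cvtColor(c["frame"],cv2.COLOR_BGR2HSV)
    H,W=f.shape[:2];g=px(np.ones((H,W),bool));w=ray(c,g,.03)
    # board region in world
    a=.188;d=w[:,:2]-np.array([.631,.0114]);u=d@[np.cos(a),np.sin(a)];v=d@[-np.sin(a),np.cos(a)]
    roi=((u>-.2)&(u<.1)&(abs(v)<.215)).reshape(H,W)
    dk=(f.max(2)<55)&roi;
    pm=(hsv[...,1]>125)&(f.max(2)>55)&(f.max(2)<190)&roi
    pm=big(cv2.morphologyEx(pm.astype(np.uint8),cv2.MORPH_OPEN,np.ones((3,3))))
    return dk,pm
for n in sys.argv[2:]:
    c=cam(n);cv2.imwrite(f"pics/{n}{k}.png",c["frame"])
    dk,pm=masks(c);v=c["frame"].copy();v[pm]=(255,0,0);v[dk]=(0,255,0);cv2.imwrite(f"pics/{n}{k}m.png",v)
    m=big(dk);s=rect(ray(c,px(m),.018));p=rect(ray(c,px(pm),.046))
    nn=np.array([np.cos(.188),np.sin(.188)])
    print(n,"strip",s,"pin",p,"gap",(s[0]-p[0])@nn)
o=arm.get_obs();print(o["t"],np.round(o["tcp_pos"],4),np.round(o["tool_rot"],4),np.round(o["force"],2))
E
python3 meas.py 1 top wrist
```

```text
t: 1.03
tcp_pos: [0.3661, -0.2629, 0.2533]
tool_rot: [0.827, -0.562, -0.0, -0.0]
force: [-0.0, -0.1, 0.2]
opening: 0.0851
t: 1.87
tcp_pos: [0.5256, -0.021, 0.2397]
tool_rot: [0.772, -0.636, -0.001, 0.0]
force: [-0.4, 0.6, -1.0]
opening: 0.0854
top strip (array([0.59350269, 0.11736894]), [76.29413604736328, 184.07872009277344], np.float32(0.24315321)) pin (array([0.51370917, 0.10928479]), [39.76849365234375, 105.44683837890625], np.float32(0.35910216)) gap 0.07989843904125589
wrist strip (array([0.63233215, 0.00973047]), [39.184139251708984, 411.8459167480469], np.float32(0.18764746)) pin (array([ 0.53937738, -0.01967105]), [56.374549865722656, 369.5286865234375], np.float32(0.17973086)) gap 0.09681189142914988
1.9667 [ 0.5251 -0.0225  0.2401] [ 7.711e-01 -6.367e-01 -2.000e-04  2.000e-04] [-0.11  0.31  0.25]
```

View pics/wrist1.png

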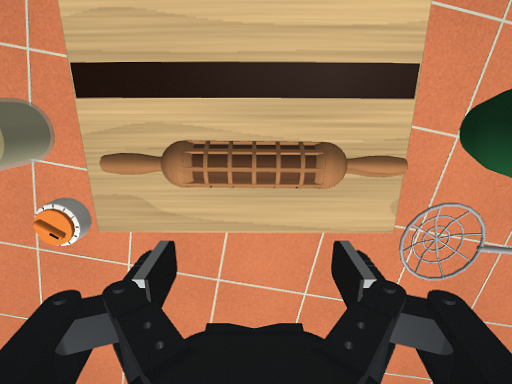

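View pics/wrist1m.png

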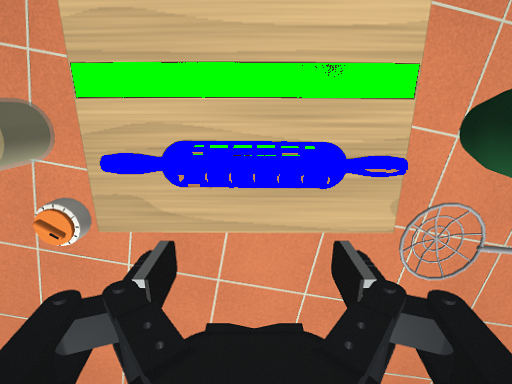

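The wrist view shows the pin barrel at cols 165–345, rows 140–188 and the strip at rows 62–98. The recovered sizes, 39×412 and 56×370 mm, match the spec, and the gap is about 97 mm (99 from the top view). The tips are 14.5 mm behind the axis, so I go down.

```bash
python3 -m crank '[[[0,0,0.012,0,0,0,-1],[0,0,0.03,0,0,0,-1],[0,0,0.05,0,0,0,-1],[0,0,0.07,0,0,0,-1],[0,0,0.09,0,0,0,-1],[0,0,0.107,0,0,0,-1],[0,0,0.12,0,0,0,-1],[0,0,0.13,0,0,0,-1],[0,0,0.135,0,0,0,-1],[0,0,0.135,0,0,0,-1]]]'
python3 -m crank '[[[0,0,0.001,0,0,0,-1],[0,0,0.002,0,0,0,-1],[0,0,0.003,0,0,0,-1],[0,0,0.004,0,0,0,-1],[0,0,0.005,0,0,0,-1],[0,0,0.006,0,0,0,-1],[0,0,0.007,0,0,0,-1],[0,0,0.008,0,0,0,-1],[0,0,0.008,0,0,0,-1],[0,0,0.008,0,0,0,-1]]]'
python3 - <<'E'
from h import *
c=cam("wrist");cv2.imwrite("pics/w2.png",c["frame"]);print(np.round(arm.get_obs()["force"],2),arm.get_obs()["tcp_pos"])
E
```

```text
t: 2.8
tcp_pos: [0.5244, -0.0238, 0.1048]
tool_rot: [0.77, -0.638, -0.001, 0.0]
force: [-0.3, 0.8, 0.3]
opening: 0.0855
t: 3.63
tcp_pos: [0.525, -0.0228, 0.0972]
tool_rot: [0.771, -0.637, -0.0, 0.0]
force: [-0.6, -0.2, -0.0]
opening: 0.0855
[0.92 0.19 0.15] [ 0.52505502 -0.02288581  0.09731692]
```

View pics/w2.png

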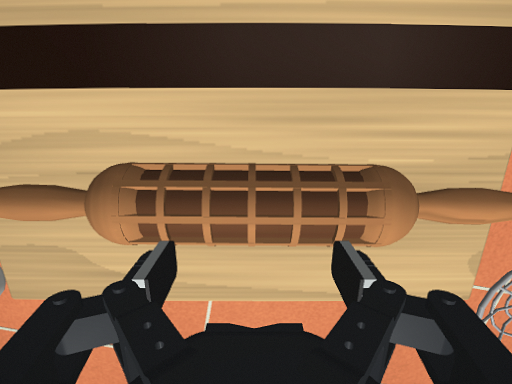

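```bash
python3 -m crank '[[[0,0,0.001,0,0,0,-1],[0,0,0.002,0,0,0,-1],[0,0,0.003,0,0,0,-1],[0,0,0.004,0,0,0,-1],[0,0,0.005,0,0,0,-1],[0,0,0.006,0,0,0,-1],[0,0,0.007,0,0,0,-1],[0,0,0.008,0,0,0,-1],[0,0,0.008,0,0,0,-1],[0,0,0.008,0,0,0,-1]]]'
```

```text
t: 4.52
tcp_pos: [0.525, -0.0229, 0.0893]
tool_rot: [0.771, -0.637, -0.0, 0.0]
force: [0.4, -0.8, -0.2]
opening: 0.0854
```

```bash
python3 -m crank '[[[0,0,0.0005,0,0,0,-1],[0,0,0.001,0,0,0,-1],[0,0,0.0015,0,0,0,-1],[0,0,0.002,0,0,0,-1],[0,0,0.0025,0,0,0,-1],[0,0,0.003,0,0,0,-1],[0,0,0.003,0,0,0,-1],[0,0,0.003,0,0,0,-1],[0,0,0.003,0,0,0,-1],[0,0,0.003,0,0,0,-1]]]'
```

```text
t: 5.35
tcp_pos: [0.5251, -0.0229, 0.0864]
tool_rot: [0.771, -0.637, 0.0, -0.0]
force: [0.2, -1.0, 0.7]
opening: 0.0854
```

```bash
python3 -m crank '[[[0,0,0.0005,0,0,0,-1],[0,0,0.001,0,0,0,-1],[0,0,0.0015,0,0,0,-1],[0,0,0.002,0,0,0,-1],[0,0,0.0025,0,0,0,-1],[0,0,0.003,0,0,0,-1],[0,0,0.0035,0,0,0,-1],[0,0,0.0035,0,0,0,-1],[0,0,0.0035,0,0,0,-1],[0,0,0.0035,0,0,0,-1]]]'
```

```text
t: 6.18
tcp_pos: [0.525, -0.0229, 0.0828]
tool_rot: [0.771, -0.637, -0.0, 0.0]
force: [0.2, -0.4, -0.7]
opening: 0.0857
```

Run:
```python
from h import *
c=cam("wrist");cv2.imwrite("pics/w3.png",c["frame"])
c=cam("side");cv2.imwrite("pics/s3.png",cv2.resize(c["frame"][130:290,130:370],None,fx=3,fy=3))
# projected top line of barrel at tool plane
```

```text
(no output)
```

View pics/w3.png

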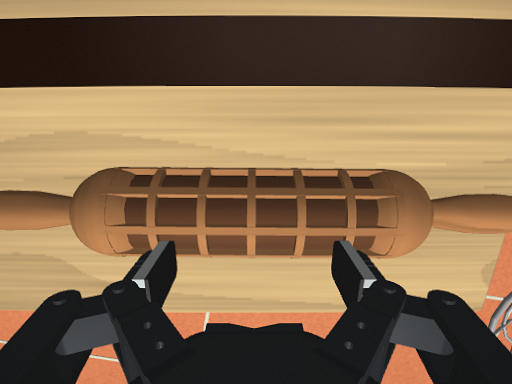

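View pics/s3.png

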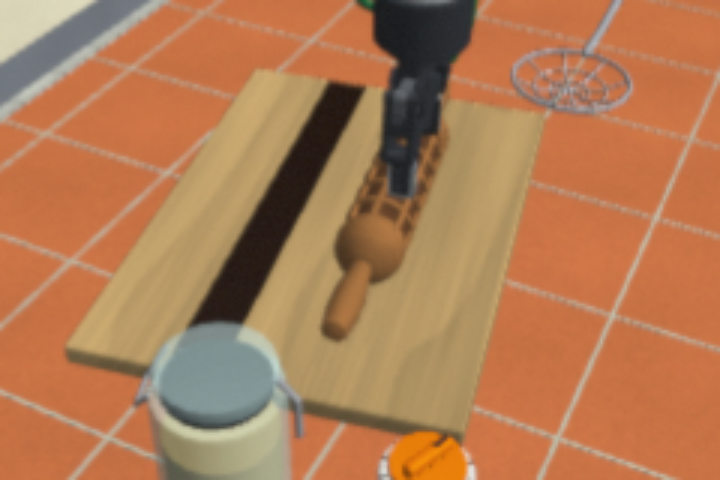

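Run:
```python
from h import *
c=cam("wrist");T=np.array(c["tool_from_camera"])
for z in (.005,.009,.012,.015,.022):
    t=c.copy();t["E"]=T
    print(z,np.round(ray(t,[(168,242),(136,282),(175,243),(343,242),(178,275)],z)*1000,1).tolist())
```

```text
0.005 [[-44.1, -10.2, 5.0], [-64.3, 14.4, 5.0], [-40.5, -9.6, 5.0], [47.6, -10.2, 5.0], [-40.6, 9.8, 5.0]]
0.009 [[-45.5, -8.1, 9.0], [-66.4, 17.3, 9.0], [-41.8, -7.5, 9.0], [49.1, -8.1, 9.0], [-41.9, 12.6, 9.0]]
0.012 [[-46.6, -6.6, 12.0], [-67.9, 19.5, 12.0], [-42.7, -6.0, 12.0], [50.2, -6.5, 12.0], [-42.9, 14.6, 12.0]]
0.015 [[-47.6, -5.0, 15.0], [-69.5, 21.6, 15.0], [-43.7, -4.4, 15.0], [51.3, -5.0, 15.0], [-43.9, 16.7, 15.0]]
0.022 [[-50.1, -1.3, 22.0], [-73.1, 26.7, 22.0], [-46.0, -0.7, 22.0], [53.9, -1.3, 22.0], [-46.2, 21.4, 22.0]]
```

```bash
python3 -m crank '[[[0,0,0.0005,0,0,0,-1],[0,0,0.001,0,0,0,-1],[0,0,0.0015,0,0,0,-1],[0,0,0.002,0,0,0,-1],[0,0,0.002,0,0,0,-1],[0,0,0.002,0,0,0,-1],[0,0,0.002,0,0,0,-1],[0,0,0.002,0,0,0,-1],[0,0,0.002,0,0,0,-1],[0,0,0.002,0,0,0,-1]]]'
```

```text
t: 7.17
tcp_pos: [0.5255, -0.0229, 0.0817]
tool_rot: [0.771, -0.637, 0.001, -0.0]
force: [-1.2, 1.4, 7.8]
opening: 0.0852
```

```bash
python3 -m crank '[[[0,-0.002,0,0,0,0,-1],[0,-0.006,0,0,0,0,-1],[0,-0.012,0,0,0,0,-1],[0,-0.019,0,0,0,0,-1],[0,-0.027,0,0,0,0,-1],[0,-0.035,0,0,0,0,-1],[0,-0.042,0,0,0,0,-1],[0,-0.047,0,0,0,0,-1],[0,-0.05,0,0,0,0,-1],[0,-0.05,0,0,0,0,-1]]]'
python3 meas.py 4 wrist
```

```text
t: 8.0
tcp_pos: [0.5758, -0.0136, 0.0823]
tool_rot: [0.771, -0.637, 0.002, -0.001]
force: [0.7, -0.8, 10.5]
opening: 0.0855
wrist strip (array([ 0.48735138, -0.01863609]), [136.5044403076172, 452.3404541015625], np.float32(0.18805872)) pin (array([ 0.57443079, -0.01633357]), [46.19858932495117, 345.0398254394531], np.float32(0.2218995)) gap -0.08597539509091873
8.05 [ 0.5756 -0.0136  0.0823] [ 0.7707 -0.6372  0.0018 -0.0011] [ 0.51  0.48 10.76]
```

View pics/wrist4m.png

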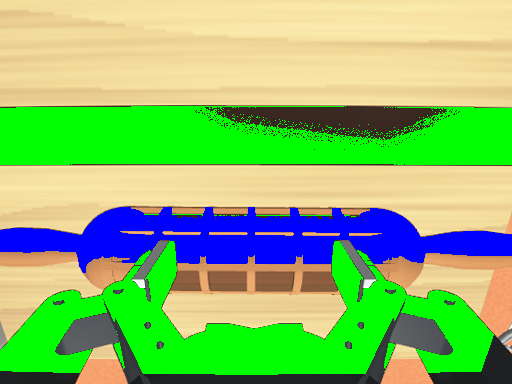

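```bash
python3 -m crank '[[[0,0,-0.003,0,0,0,-1],[0,0,-0.012,0,0,0,-1],[0,0.003,-0.025,0,0,0,-1],[0,0.008,-0.045,0,0,0,-1],[0,0.014,-0.07,0,0,0,-1],[0,0.02,-0.095,0,0,0,-1],[0,0.025,-0.115,0,0,0,-1],[0,0.025,-0.125,0,0,0,-1],[0,0.025,-0.13,0,0,0,-1],[0,0.025,-0.13,0,0,0,-1]]]'
python3 meas.py 5 wrist
```

```text
t: 8.88
tcp_pos: [0.5498, -0.0182, 0.2119]
tool_rot: [0.771, -0.637, 0.001, -0.0]
force: [0.6, -0.4, 0.6]
opening: 0.0853
wrist strip (array([0.63253766, 0.0097639 ]), [39.04124069213867, 411.987548828125], np.float32(0.1888662)) pin (array([ 0.56412781, -0.01526649]), [56.72736358642578, 370.15582275390625], np.float32(0.18768662)) gap 0.07188251222766501
8.9333 [ 0.5495 -0.0181  0.2108] [ 0.7707 -0.6372 -0.     -0.    ] [-0.14  0.56 -0.4 ]
```

View pics/wrist5m.png

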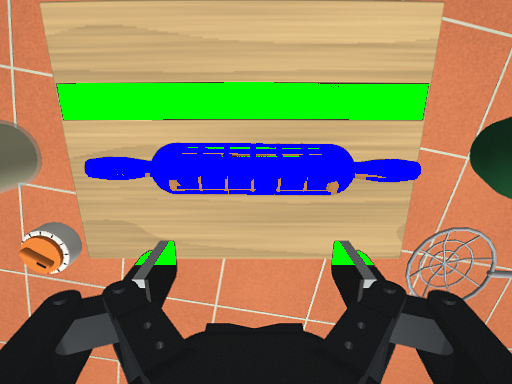

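```bash
python3 -m crank '[[[0,0,0.012,0,0,0,-1],[0,0,0.035,0,0,0,-1],[0,0,0.06,0,0,0,-1],[0,0,0.085,0,0,0,-1],[0,0,0.105,0,0,0,-1],[0,0,0.117,0,0,0,-1],[0,0,0.124,0,0,0,-1],[0,0,0.127,0,0,0,-1],[0,0,0.129,0,0,0,-1],[0,0,0.13,0,0,0,-1]]]'
```

```text
t: 9.77
tcp_pos: [0.5499, -0.018, 0.0815]
tool_rot: [0.771, -0.637, 0.0, -0.0]
force: [-1.4, 2.2, 8.1]
opening: 0.0857
```

```bash
python3 -m crank '[[[0,-0.002,0,0,0,0,-1],[0,-0.006,0,0,0,0,-1],[0,-0.012,0,0,0,0,-1],[0,-0.019,0,0,0,0,-1],[0,-0.027,0,0,0,0,-1],[0,-0.035,0,0,0,0,-1],[0,-0.042,0,0,0,0,-1],[0,-0.047,0,0,0,0,-1],[0,-0.05,0,0,0,0,-1],[0,-0.05,0,0,0,0,-1]]]'
python3 -m crank '[[[0,0,-0.002,0,0,0,-1],[0,0,-0.006,0,0,0,-1],[0,0.003,-0.011,0,0,0,-1],[0,0.009,-0.014,0,0,0,-1],[0,0.016,-0.014,0,0,0,-1],[0,0.022,-0.013,0,0,0,-1],[0,0.025,-0.009,0,0,0,-1],[0,0.025,-0.005,0,0,0,-1],[0,0.025,-0.002,0,0,0,-1],[0,0.025,0,0,0,0,-1]]]'
python3 meas.py 6 wrist
```

```text
t: 10.6
tcp_pos: [0.6002, -0.0087, 0.0826]
tool_rot: [0.771, -0.637, 0.002, -0.001]
force: [-0.4, 0.6, 7.2]
opening: 0.0853
t: 11.43
tcp_pos: [0.5744, -0.0135, 0.0808]
tool_rot: [0.771, -0.637, 0.0, -0.0]
force: [-4.9, 1.8, 20.6]
opening: 0.0851
wrist strip (array([ 0.48693314, -0.01915121]), [135.646728515625, 451.7204284667969], np.float32(0.18801858)) pin (array([ 0.60128589, -0.0106256 ]), [38.96255874633789, 325.1061706542969], np.float32(0.20971516)) gap -0.11393124736606046
11.4833 [ 0.5746 -0.0135  0.0812] [ 7.707e-01 -6.372e-01  5.000e-04 -3.000e-04] [-1.49  1.15 10.03]
```

View pics/wrist6.png

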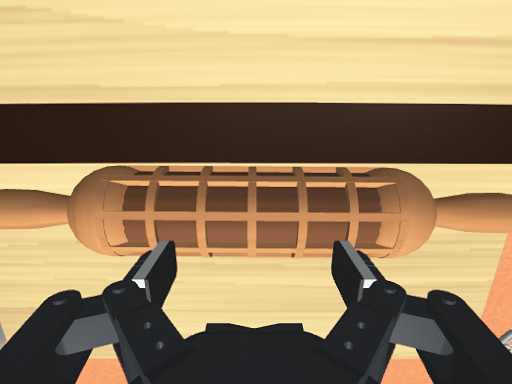

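The third placement looks the same as the first one: tips on the near half of the barrel top at rows 242–258. I roll again, then lift clear to measure.

```bash
python3 -m crank '[[[0,-0.002,0,0,0,0,-1],[0,-0.006,0,0,0,0,-1],[0,-0.012,0,0,0,0,-1],[0,-0.019,0,0,0,0,-1],[0,-0.027,0,0,0,0,-1],[0,-0.035,0,0,0,0,-1],[0,-0.042,0,0,0,0,-1],[0,-0.047,0,0,0,0,-1],[0,-0.05,0,0,0,0,-1],[0,-0.05,0,0,0,0,-1]]]'
python3 -m crank '[[[0,0,-0.003,0,0,0,-1],[0,0,-0.012,0,0,0,-1],[0,0.003,-0.025,0,0,0,-1],[0,0.008,-0.045,0,0,0,-1],[0,0.014,-0.07,0,0,0,-1],[0,0.02,-0.095,0,0,0,-1],[0,0.024,-0.115,0,0,0,-1],[0,0.024,-0.125,0,0,0,-1],[0,0.024,-0.13,0,0,0,-1],[0,0.024,-0.13,0,0,0,-1]]]'
python3 meas.py 7 wrist
```

```text
t: 12.32
tcp_pos: [0.6253, -0.0041, 0.0824]
tool_rot: [0.771, -0.637, 0.002, -0.001]
force: [0.6, 0.2, 13.0]
opening: 0.0849
t: 13.15
tcp_pos: [0.5999, -0.0086, 0.2116]
tool_rot: [0.771, -0.637, 0.001, -0.0]
force: [-0.0, -0.2, -0.6]
opening: 0.0853
wrist strip (array([0.63396771, 0.00993178]), [38.19940948486328, 411.71844482421875], np.float32(0.19547261)) pin (array([ 0.61514606, -0.00612645]), [57.18434524536133, 370.6175842285156], np.float32(0.18052779)) gap 0.021491212062802828
13.2 [ 0.5996 -0.0085  0.2104] [ 7.707e-01 -6.372e-01 -3.000e-04  1.000e-04] [ 0.35 -0.68 -0.58]
```

View pics/wrist7m.png

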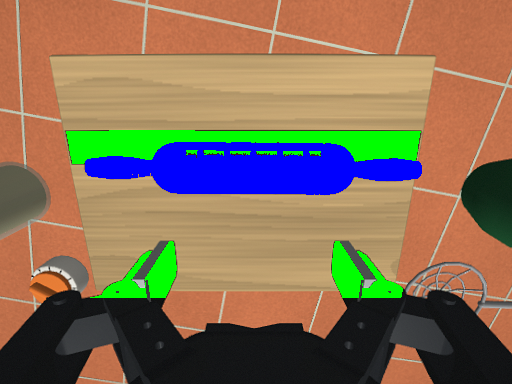

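```bash
cat > fine.py <<'E'
from meas import *
c=cam("wrist");cv2.imwrite(f"pics/fine{k}.png",c["frame"]);dk,pm=masks(c)
A=.188;n=np.array([np.cos(A),np.sin(A)]);e=np.array([-np.sin(A),np.cos(A)]);C=np.array([.6325,.0098])
f=c["frame"].astype(int).max(2)
def uv(P):d=P[:,:2]-C;return d@n,d@e
# strip far/near edge: per column first dark pixel transition (subpixel by threshold 55)
def edge(far):
    pts=[]
    for x in range(60,440,4):
        q=proj(c,np.r_[ray(c,[(x,150)],.018)[0]])  # noqa
        # line: sample along world u at this v
        pass
    return pts
v=np.arange(-.19,.191,.004);u=np.arange(-.035,.0351,.0005)
g=cv2.cvtColor(c["frame"],cv2.COLOR_BGR2GRAY).astype(np.float32)
for nm,uu in(("far",np.arange(.008,.034,.0005)),("near",np.arange(-.034,-.008,.0005))):
    W=np.array([[*(C+a*n+b*e),.018] for b in v for a in uu]);q=proj(c,W).astype(np.float32)
    s=cv2.remap(g,q[:,:1],q[:,1:],cv2.INTER_LINEAR).reshape(len(v),-1)
    d=np.diff(s,axis=1)*(1 if nm=="far" else -1);i=d.argmax(1);ok=d.max(1)>12
    E_=uu[i]+.00025;ok&=abs(E_-np.median(E_[ok]))<.003
    if ok.sum()>8:
        p=np.polyfit(v[ok],E_[ok],1);print("strip",nm,ok.sum(),"u0 mm",p[1]*1000,"slope",p[0])
# pin: midpoints across, by v-bins
U,V=uv(ray(c,px(pm),.046));M=[]
for b in np.arange(-.2,.2,.004):
    s=U[(V>=b)&(V<b+.004)]
    if len(s)>8:M.append((b+.002,(s.min()+s.max())/2,s.max()-s.min()))
M=np.array(M);vc=(V.min()+V.max())/2
for nm,sel in(("all",M[:,2]>0),("handles",abs(M[:,0]-vc)>.1),("barrel",abs(M[:,0]-vc)<.06)):
    p=np.polyfit(M[sel,0],M[sel,1],1);print("pin",nm,sel.sum(),"u at mid mm",np.polyval(p,vc)*1000,"slope",p[0],"width",M[sel,2].mean()*1000)
print("pin v",vc,"tcp u,v",*[x*1000 for x in uv(np.array([arm.get_obs()["tcp_pos"]]))])
E
python3 fine.py 8
```

```text
13.2 [ 0.5996 -0.0085  0.2104] [ 7.707e-01 -6.372e-01 -3.000e-04  1.000e-04] [ 0.35 -0.68 -0.58]
strip far 96 u0 mm 19.489583333333332 slope 0.000245862723820125
strip near 19 u0 mm -15.981858846918474 slope -0.0036033797216700287
pin all 94 u at mid mm -20.039718919811044 slope 0.006790467592400352 width 40.333520257882455
pin handles 44 u at mid mm -20.027205168787813 slope 0.0070679640723733134 width 23.124219400227023
pin barrel 30 u at mid mm -19.985345684157004 slope 0.0011214888622287447 width 56.213719094860316
pin v -0.012224987771010568 tcp u,v [-35.87612235] [-11.79728794]
```

View pics/fine8.png

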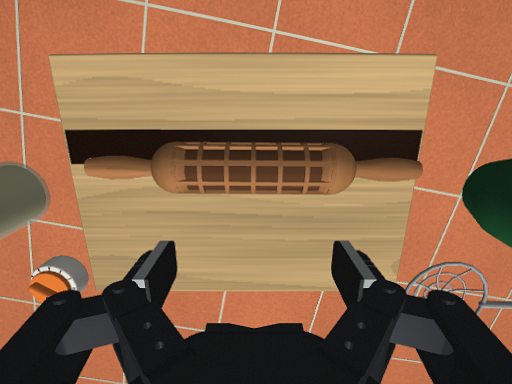

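The wrist view shows the pin with its barrel at rows 142–195, overlapping the near edge of the strip. The fit gives 19.5 mm left and a yaw error of about 0.4°. For the last stroke I set down 10 mm behind the axis, roll 38.5 mm at the top and add a slight yaw correction.

```bash
python3 -m crank '[[[0,-0.002,0.012,0,0,0,-1],[0,-0.006,0.035,0,0,0,-1],[0,-0.006,0.06,0,0,0,-1],[0,-0.006,0.085,0,0,0,-1],[0,-0.006,0.105,0,0,0,-1],[0,-0.006,0.117,0,0,0,-1],[0,-0.006,0.124,0,0,0,-1],[0,-0.006,0.127,0,0,0,-1],[0,-0.006,0.129,0,0,0,-1],[0,-0.006,0.13,0,0,0,-1]]]'
python3 -m crank '[[[0,-0.001,0,0,0,0,-1],[0,-0.004,0,0,0,-0.05,-1],[0,-0.008,0,0,0,-0.1,-1],[0,-0.014,0,0,0,-0.2,-1],[0,-0.021,0,0,0,-0.3,-1],[0,-0.028,0,0,0,-0.4,-1],[0,-0.033,0,0,0,-0.5,-1],[0,-0.037,0,0,0,-0.6,-1],[0,-0.0385,0,0,0,-0.6,-1],[0,-0.0385,0,0,0,-0.6,-1]]]'
python3 -m crank '[[[0,0,-0.002,0,0,0,-1],[0,0,-0.008,0,0,0,-1],[0,0.003,-0.02,0,0,0,-1],[0,0.008,-0.045,0,0,0,-1],[0,0.014,-0.07,0,0,0,-1],[0,0.02,-0.095,0,0,0,-1],[0,0.02,-0.115,0,0,0,-1],[0,0.02,-0.125,0,0,0,-1],[0,0.02,-0.13,0,0,0,-1],[0,0.02,-0.13,0,0,0,-1]]]'
python3 fine.py 9
```

```text
t: 14.08
tcp_pos: [0.6065, -0.007, 0.0823]
tool_rot: [0.771, -0.637, 0.001, -0.001]
force: [-2.3, 4.4, 15.5]
opening: 0.0854
t: 14.92
tcp_pos: [0.6447, 0.0001, 0.0825]
tool_rot: [0.774, -0.633, 0.001, -0.001]
force: [-0.6, 2.4, 8.7]
opening: 0.0858
t: 15.75
tcp_pos: [0.6239, -0.0042, 0.2116]
tool_rot: [0.774, -0.633, 0.001, -0.0]
force: [-0.4, -0.0, -1.3]
opening: 0.086
15.75 [ 0.6239 -0.0042  0.2116] [ 7.740e-01 -6.332e-01  6.000e-04 -3.000e-04] [-0.43 -0.   -1.33]
strip far 46 u0 mm 19.787728154426105 slope 0.00044084149399868303
strip near 37 u0 mm -25.07783595352641 slope -0.007407699301434151
pin all 94 u at mid mm -0.4959077490286352 slope 0.008998984219242804 width 41.63969603980495
pin handles 44 u at mid mm -0.6840636340852018 slope 0.009396987118596864 width 26.14774612316857
pin barrel 30 u at mid mm -0.23460706115982688 slope 0.009604259082897235 width 55.872818028859854
pin v -0.014355444568308715 tcp u,v [-11.34916969] [-12.06053452]
```

View pics/fine9.png

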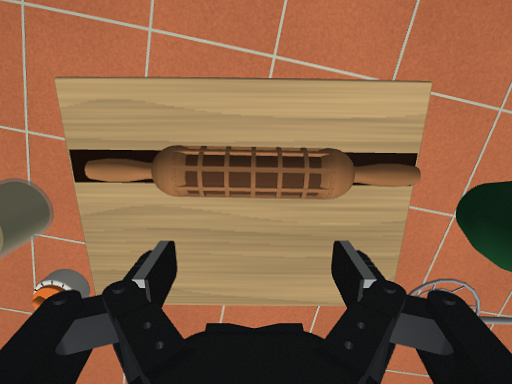

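The wrist view shows the barrel at rows 145–198 on the strip, with both handles inside it. The axis is within about 0.5 mm of the strip centre and the yaw error is about 0.5°. I swing clear to check from the top camera.

```bash
python3 -m crank '[[[0.008,0.01,-0.01,0,0,0,-1],[0.024,0.03,-0.02,0,0,0,-1],[0.042,0.053,-0.03,0,0,0,-1],[0.062,0.078,-0.04,0,0,0,-1],[0.082,0.103,-0.04,0,0,0,-1],[0.102,0.128,-0.04,0,0,0,-1],[0.122,0.153,-0.04,0,0,0,-1],[0.142,0.178,-0.04,0,0,0,-1],[0.162,0.203,-0.04,0,0,0,-1],[0.182,0.228,-0.04,0,0,0,-1]]]'
python3 -m crank '[[[0.02,0.025,0,0,0,0,-1],[0.04,0.05,0,0,0,0,-1],[0.06,0.075,0,0,0,0,-1],[0.08,0.1,0,0,0,0,-1],[0.1,0.125,0,0,0,0,-1],[0.12,0.15,0,0,0,0,-1],[0.14,0.175,0,0,0,0,-1],[0.16,0.2,0,0,0,0,-1],[0.175,0.219,0,0,0,0,-1],[0.182,0.228,0,0,0,0,-1]]]'
sed 's/cam("wrist")/cam("top")/;s#pics/fine#pics/tfine#' fine.py > tfine.py; python3 tfine.py 10
python3 - <<'E'
import cv2;i=cv2.imread("pics/tfine10.png");cv2.imwrite("pics/tz.png",cv2.resize(i[85:250,115:510],None,fx=2,fy=2))
E
```

```text
t: 16.63
tcp_pos: [0.4344, -0.2288, 0.2503]
tool_rot: [0.774, -0.633, -0.001, 0.0]
force: [0.3, -0.5, -0.2]
opening: 0.0856
t: 17.47
tcp_pos: [0.2464, -0.4531, 0.2501]
tool_rot: [0.773, -0.634, -0.001, -0.0]
force: [0.3, 0.2, -1.1]
opening: 0.0853
17.4667 [ 0.2464 -0.4531  0.2501] [ 7.731e-01 -6.342e-01 -8.000e-04 -2.000e-04] [ 0.3   0.25 -1.14]
strip near 25 u0 mm -20.610210982038495 slope 0.002093951344660963
pin all 91 u at mid mm -1.1247622955428875 slope 0.006669369741529009 width 40.254937334863804
pin handles 41 u at mid mm -1.7348417056980365 slope 0.00667674876258411 width 23.69435425831637
pin barrel 30 u at mid mm -0.587857171756913 slope 0.006534329437080409 width 54.53338582392953
pin v -0.010789019553339677 tcp u,v [-465.97193919] [-382.93971869]
```

View pics/tz.png

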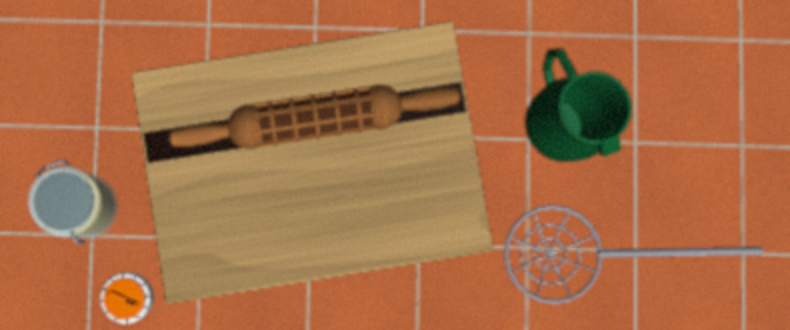

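The top view shows the pin lying on the strip, from (170,138) to (462,97) in the zoomed picture, and jug, jar, timer and spider look unmoved. In this view the strip centre is at about -0.6 mm and the pin axis at about -1.1 mm, with a yaw difference of about 0.3–0.4°. That is good enough, so I hand in.

```bash
python3 -c "
from bench import arm
print(arm.close_job())"
```

```text
the job is handed in; nothing more can be done
None
```

I rolled the pin onto the dark strip in four strokes, with the open fingertips on top of the barrel, then swung the arm clear and handed the job in at about 17.5 s.

- **Position:** the pin's axis is within about 0.5 mm of the strip's centre line in both the wrist and top views. The top view's handle-only fit reads about 1 mm instead. The camera calibration is only good to about 2 mm.
- **Angle:** the pin is still about 0.3–0.5° off parallel. I added a slight turn in the last stroke to correct this, but it had no clear effect and I left the rest.
- **Forces:** the highest reading I saw was about 21 N at a set-down; forces are only reported at the end of each move.
- **Other objects:** in the last top picture, the jug, jar, timer and spider look unmoved. I judged this by eye and did not measure it.
- **Stillness:** I did not take a second picture to confirm the pin was lying still. Its position agreed between the view just after the last lift and the top view about 1.7 s later.

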